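# Hold a bayonet filler cap at its vent position on a header tank

### The arm

A 7-joint arm with a two-finger parallel gripper is mounted at the origin on a cart in front of the work surface, level with it; the furniture and walls round the work are solid. World frame = base frame: x ahead of the robot, y to its left, z up, the work surface at z = 0. Lengths are in m, angles in rad, forces in N, time in s.
With the tool pointing down it reaches from about 0.425 to 0.825 m from the base axis. Payload 3.6 kg.
Tool frame: the origin (TCP) lies at the very end of the fingers, on their centre line; the grasp point (between the pads) lies 19 mm behind it; z points along the fingers, y is the line along which they close (so a half turn about z gives the same grasp; the last joint's range is limited). The gripper opens to 93 mm and grips with 3 to 60 N. Pads are 15 mm wide; open, the fingers measure 128 mm over their backs; the gripper's body (75 mm by 188 mm) begins 65 mm behind the grasp point.
Start: joints at [-1.258, 0.615, -0.013, 1.423, 0.008, 1.103, -0.04], TCP at [0.217, 0.613, 0.219] pointing down, gripper open.
Joint ranges: [-3.12, 3.12], [-0.3, 2.06], [-1.34, 1.32], [0.26, 2.42], [-1.36, 4.5], [0.01, 1.98], [-2.84, 2.84]. Speed limits (rad/s): [2.79, 2.79, 3.14, 3.14, 3.14, 3.14, 3.14].

### API

Orientations are given as a unit quaternion [x, y, z, w].
In Python, from rig import robot gives the robot as it stands.
- The arm moves only by the shell command python3 -m jog 'ROWS' [FORCE]. ROWS is JSON, a list of rows, each a list of 3 entries, a list of its own where there are three numbers: the opening, from -1 (shut) to 1 (fully open), then the shift along the world's x, y, z each as a share of 0.04 m, from -1 to 1, then the turn, a rotation vector about the world's x, y, z each as a share of 4 degrees, from -1 to 1. A call has 1 to 5 rows; each row shifts and turns the commanded pose from where the row before left it; what a row does not reach is not made up. A row lasts 1/12 s, in which the tool goes at most 41.7 mm and 7.16 degrees, less where a joint would pass 70% of its speed; a pose out of reach is approached as far as the arm can. A call with a number of a shift or a turn outside -1 to 1 is refused whole. A call with a gripper value outside its range is refused whole. The fingers move at their own pace and stop on an object; FORCE is the grip in N (left out, the last holds). Time passes only in rows, so rows that do not move let the fingers close. It gives the time, the measured TCP pose, the force, the opening and the grip force at its end, in the units of the state.
- robot.observe(): the state, without advancing time (a new reading comes with each control period).
- robot.camera(name): name is "scene" or "top" or "wrist"; returns the picture (400x640x3 uint8, red, green, blue); there is no depth.
- robot.calibration(name): a dict with "intrinsics" (3x3 intrinsics, pixels), "k1" (the pictures are not rectified: a ray, as slopes to the right and down, at radius r is drawn at 1 + k1 r^2 times it, then the intrinsics apply), "pose" (4x4, takes a point from camera to world coordinates). Camera axes: x right, y down, z forward; pixel columns grow to the right and rows downward; lengths in m; the calibration is good to about 2 mm. A picture is of the moment at which its call begins: read the wrist's pose just before it. calibration takes no time and is no camera call; for the wrist camera it gives the pose at the moment of the call.
- robot.sign_off(): hands the job in; it is judged then, once.
The state is a dict: "t": time; "joint_pos": joint angles; "joint_velocities": joint speeds; "tau": joint torques, N m; "tcp_pos": TCP position; "orientation": TCP orientation; "force": force on the tool from outside, world axes, zero at the start; "wrist_torque": the same for the moment, N m; "grip_width": finger opening in m; "grasp_force": force on a finger pad.
Only numpy, scipy, OpenCV 4.12 (cv2) and the standard library are available. Lean on these libraries where they do the work, as an engineer would, in place of code of your own. Each camera call takes 0.05 s, during which the arm holds its last target. There are 200 camera calls.

### The job

Fit the black bayonet cap onto the open neck of the aluminium header tank: let its two pins down through the two slots of the neck, press it down against the sprung valve inside, then turn it clockwise (seen from above) half of the way to its lock, to the yellow vent marks, and never as far as the click. The tank is still venting and the spring would throw the cap back, so finish while holding the cap there, pressed down and level in a firm grip, and leave the parts and tools lying about where they are.

Things in the scene. Friction and masses are not known exactly. Their poses are not given: they have to be found in the camera images.
- cap: Loose black bayonet filler cap, 0.10 to 0.18 kg, standing upright on its plug. Origin: centre of the plug's underside; z up. Steel plug 36 mm in diameter, nose tapered, z = 0 to 26 mm; round head 74 mm in diameter, z = 26 to 35 mm (lowest 2 mm: gasket). Fingers may push on the head beside the grip bar. Bar with white line, pins and white pips lie along x; a half turn makes no difference.
- cap_grip (a point): On the cap's axis inside the grip bar, 53 mm above the cap's origin, where to take it across the bar. Bar: along the cap's x axis, 62 mm long (x), 16 mm wide (y), z = 35 to 61 mm above the cap's origin, flat upright sides. Axes as cap.
- cap_pins (a point): On the cap's axis, 12 mm above its origin, at the height of the two round bayonet pins: 8 mm in diameter, sticking out along the cap's +x and -x to 26 mm from the axis (52 mm tip to tip). Axes as cap.
- tank: Fixed header tank of bright aluminium: rounded box 100 x 170 mm, 59 mm high, on two bolted feet 150 mm long (x). Origin: on the worktop under the axis of its filler neck; z up. The box reaches from y = -55 to +115 mm, its hose spigot to y = +148 mm. The round neck, 68 mm outside, 58 mm inside, stands up to 92 mm above the worktop.
- neck_rim (a point): Centre of the neck's mouth at rim height, 92 mm above the worktop; axes as tank. The mouth is a ring of 40 mm bore with two slots, on its +x and -x side (tank frame): the cap goes in with its bar along the tank's x axis, either way round. With the cap's head touching the rim, its origin is 66 mm above the worktop.
- neck_slot (a point): The slot on the -x side, 24.5 mm from the neck's axis at rim height; slots are 13 mm wide, reach 29 mm from the axis. From them a greased cam under the ring runs clockwise (seen from above, negative yaw), falling from 3 to 8.5 mm below the rim over 70 degrees; pins pass below it. With the head within 1 mm of the rim the cap turns freely. Stops block the other way.
- vent_mark (a point): One of the two yellow marks for the vent position, 41 mm from the neck's axis, on a collar round the neck 67 mm above the worktop: 45 degrees clockwise from a slot, half-way to the lock. White marks: at the slots; red: at the lock, 90 degrees. Bar and pips point at them. Past a crest at 75 degrees the pins snap up into the lock (click).
- valve (a joint): Travel (m) of the sprung valve plate in the neck: 0 at rest, its top 19 mm below the rim; grows as the plug pushes it down. The plug meets it with the cap's origin 73 mm above the worktop. The spring pushes up with 6 N at 0, 10 N at 0.007 (head on the rim). A cap let go at the vent position is lifted against the cam, which turns it back to the slots.
- nipple: Bystander: small brass hexagon nipple, 37 x 29 x 26 mm, lying loose; origin at the centre of its underside.
- bush: Bystander: small black bush, 31 mm in diameter and 23 mm high; origin at the centre of its underside.
- hexnut: Bystander: small brass hexagon nut, 25 x 28 x 14 mm; origin at the centre of its underside.
- pliers: Bystander: pliers with blue handles lying flat, 53 x 170 x 12 mm, long along their y axis; origin at the centre of their underside.
Mind the look-alikes: they are no part of the job. Of the things like the cap, leave any that is blue, green or turquoise; of the rest the larger one is meant.

How it is judged:
By the outcome, as a careful person would: the job done as asked, in the order asked, and still so for the second after the job is handed in, while the arm keeps its last pose, push and grip.
It also fails if it takes over 42 s, if anything falls off the work surface, if the arm or the gripper's body presses on something with over 40 N, if the wrist force passes 120 N, or if a joint passes its speed limit or range.

## Working session

There is one attempt and no reset: what is moved stays moved. The work goes in short steps, Python scripts to look and compute and a shell command to move; the robot and the scene stay as the last step left them, time stands still between calls to the robot, and variables do not carry over. Pictures are saved under pics/ and viewed, at most 10 in all, crops included, and the job is handed in when it is done.

```bash
mkdir -p pics
cat > h.py <<'E'
import numpy as np, cv2
from rig import robot
def snap(n,f):
    c=robot.calibration(n); im=robot.camera(n)[:,:,::-1].copy(); cv2.imwrite(f,im); return im,c
def ray(c,u,v):
    K=np.array(c["intrinsics"]);T=np.array(c["pose"]);d=np.array([(u-K[0,2])/K[0,0],(v-K[1,2])/K[1,1]])
    s=d.copy()
    for _ in range(30): s=d/(1+c["k1"]*(s@s))
    return T[:3,3],T[:3,:3]@np.array([s[0],s[1],1])
def onz(c,u,v,z):
    o,d=ray(c,u,v); return o+d*(z-o[2])/d[2]
def proj(c,p):
    K=np.array(c["intrinsics"]);T=np.array(c["pose"]);q=T[:3,:3].T@(np.array(p)-T[:3,3]);s=q[:2]/q[2]
    s=s*(1+c["k1"]*(s@s)); return K[0,0]*s[0]+K[0,2],K[1,1]*s[1]+K[1,2]
E
python3 - <<'E'
from h import *
import json
a,c=snap("top","pics/top.png");b,d=snap("scene","pics/scene.png")
for n in("top","scene"):
    k=robot.calibration(n);print(n,np.round(k["pose"],3).tolist(),k["k1"],np.round(k["intrinsics"],1).tolist())
print(robot.observe())
E
```

```text
top [[-0.029, -0.989, 0.142, 0.427], [-0.999, 0.032, 0.02, 0.123], [-0.024, -0.141, -0.99, 0.917], [0.0, 0.0, 0.0, 1.0]] -0.049936826147835046 [[379.1, 0.0, 321.8], [0.0, 379.1, 204.3], [0.0, 0.0, 1.0]]
scene [[-0.61, -0.353, 0.71, -0.037], [-0.792, 0.297, -0.533, 0.569], [-0.022, -0.887, -0.461, 0.471], [0.0, 0.0, 0.0, 1.0]] -0.040806260542935804 [[429.1, 0.0, 319.3], [0.0, 429.1, 208.3], [0.0, 0.0, 1.0]]
{'t': 0.1, 'joint_pos': array([-1.25750504,  0.61579917, -0.01263257,  1.42474382,  0.00807852,
        1.10339139, -0.04040605]), 'joint_velocities': array([ 0.00119485, -0.00282995,  0.00280859, -0.00474818, -0.00128013,
        0.00294372,  0.00108825]), 'tau': array([ 5.03530282e-04, -4.60039473e+01,  2.09591947e-01, -1.66244334e+01,
       -6.12992328e-02,  1.69753080e-02,  1.01654089e-04]), 'tcp_pos': array([0.21637565, 0.61217083, 0.21761039]), 'orientation': array([ 1.69048396e-01,  9.85607085e-01, -1.12971499e-03, -1.93931542e-04]), 'force': array([ 0.06501534, -0.06450635,  0.20819897]), 'wrist_torque': array([-0.00766226, -0.02960089, -0.00806243]), 'grasp_force': 0.0, 'grip_width': 0.0931630998240839}
```

View pics/top.png

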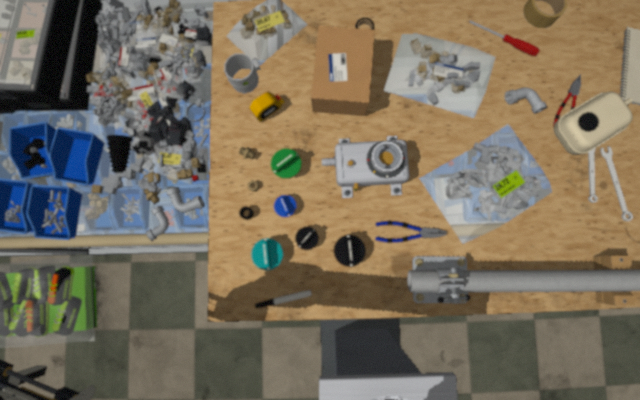

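View pics/scene.png

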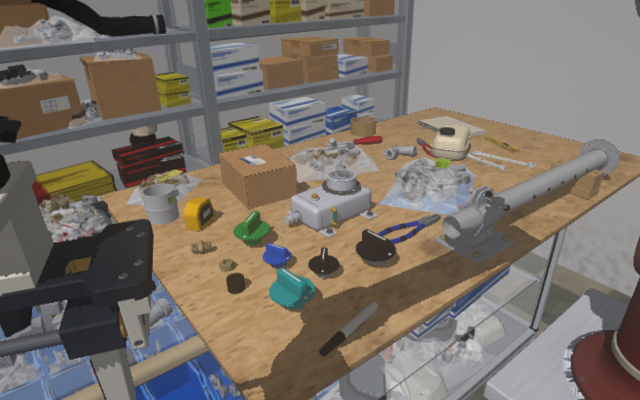

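Candidates in the top image: large black (349,250), small black (307,237), turquoise (267,253), blue (287,205) and green (287,163). The larger black one at (349,250) is the cap. The tank neck is at (387,157), with the spigot pointing left (world +y).

Run:
```python
from h import *
a=cv2.imread("pics/top.png");c=robot.calibration("top")
cv2.imwrite("pics/crop.png",cv2.resize(a[125:275,285:435],None,fx=4,fy=4,interpolation=cv2.INTER_CUBIC))
# white line on bar
R=a[230:272,328:370].min(2); ys,xs=np.where(R>90); 
# keep those inside dark disc
m=np.hypot(xs+328-349,ys+230-250)<17; xs=xs[m]+328;ys=ys[m]+230
P=np.array([onz(c,x,y,.061)[:2] for x,y in zip(xs,ys)]);mu=P.mean(0);w,v=np.linalg.eigh(np.cov(P.T))
print("line",len(P),xs.mean(),ys.mean(),mu,np.degrees(np.arctan2(v[1,1],v[0,1])),np.sqrt(w*12))
# dark disc
D=(a.max(2)<60).astype('uint8');n,l,s,ce=cv2.connectedComponentsWithStats(D)
for i in range(1,n):
    if s[i,4]>100 and 280<ce[i][0]<380 and 220<ce[i][1]<280: print(s[i],ce[i],onz(c,*ce[i],.035))
for u,v in((387,157),(330,161),(345,193),(405,193),(344,145)): print((u,v),onz(c,u,v,.092),onz(c,u,v,0))
print(proj(c,[0.4,0,0]))
```

```text
line 61 349.4590163934426 250.44262295081967 [0.44305723 0.08131137] -173.86768857557325 [0.01246002 0.06448183]
[296 227  23  22 321] [307.24610592 237.67601246] [0.47590616 0.17688862 0.035     ]
[335 235  31  30 625] [349.872  249.9136] [0.44469123 0.07903583 0.035     ]
(387, 157) [ 0.64702222 -0.00913039  0.092     ] [ 0.6715931  -0.02388271  0.        ]
(330, 161) [0.64217676 0.11848324 0.092     ] [0.66620749 0.11795689 0.        ]
(345, 193) [0.56851354 0.08774926 0.092     ] [0.58433252 0.08379677 0.        ]
(405, 193) [ 0.5641954  -0.04428711  0.092     ] [ 0.57953301 -0.06295859  0.        ]
(344, 145) [0.67808128 0.08581689 0.092     ] [0.70611453 0.081649   0.        ]
(np.float64(383.00845359928644), np.float64(268.0395176364878))
```

View pics/crop.png

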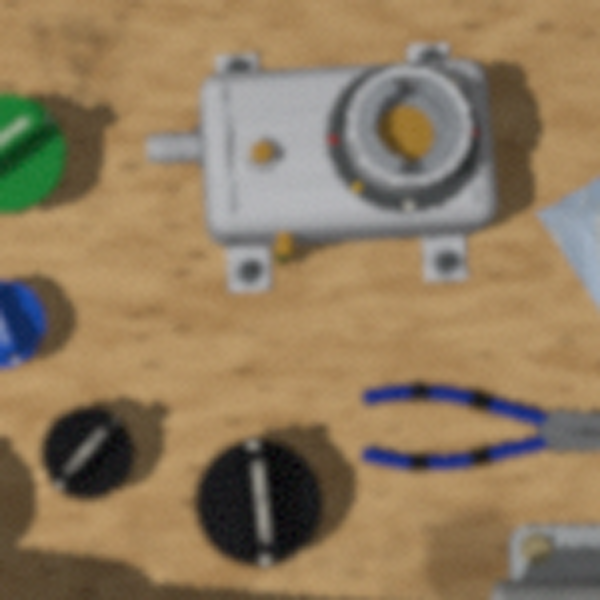

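The crop confirms the large black cap, with its white line and pips, at (0.444, 0.080) and bar yaw ≈ 6°. The neck is at about (0.648, -0.009) with tank yaw ≈ 3°. I'm approaching to hover over the cap.

```bash
python3 -m jog '[[1,[0.6,-0.89,0],[0,0,0.43]],[1,[0.6,-0.89,0],[0,0,0.43]],[1,[0.6,-0.89,0],[0,0,0.43]],[1,[0.6,-0.89,0],[0,0,0.43]],[1,[0.6,-0.89,0],[0,0,0.43]]]'
python3 -m jog '[[1,[0.4,-0.89,0],[0,0,0.43]],[1,[0.4,-0.89,0],[0,0,0.43]],[1,[0.4,-0.89,0],[0,0,0.43]],[1,[0.4,-0.89,0],[0,0,0.43]],[1,[0.4,-0.89,0],[0,0,0.43]]]'
python3 -m jog '[[1,[0.14,-0.89,0],[0,0,0.43]],[1,[0.14,-0.89,0],[0,0,0.43]],[1,[0.14,-0.89,0],[0,0,0.43]],[1,[0.14,-0.89,0],[0,0,0.43]],[1,[0.14,-0.89,0],[0,0,0.43]]]'
python3 -m jog '[[1,[0,0,0],[0,0,0]],[1,[0,0,0],[0,0,0]],[1,[0,0,0],[0,0,0]]]'
python3 - <<'E'
from h import *
a,c=snap("wrist","pics/w1.png");o=robot.observe();print(o["tcp_pos"],o["orientation"],np.round(c["pose"],3).tolist(),proj(c,[.444,.080,.061]),proj(c,[.648,-.009,.092]))
import json;json.dump({k:np.array(v).tolist() for k,v in c.items()},open("w1.json","w"))
E
```

```text
t: 0.52
tcp_pos: [0.3337, 0.438, 0.2182]
orientation: [0.094, 0.996, -0.0, -0.0]
force: [1.2, -0.3, 0.3]
grip_width: 0.0931
grasp_force: 0.0
t: 0.93
tcp_pos: [0.4133, 0.2601, 0.2184]
orientation: [0.019, 1.0, -0.0, -0.0]
force: [1.2, 1.1, 0.5]
grip_width: 0.0931
grasp_force: 0.0
t: 1.35
tcp_pos: [0.4407, 0.0823, 0.2185]
orientation: [-0.056, 0.998, -0.0, -0.0]
force: [-0.0, 0.3, 0.6]
grip_width: 0.0929
grasp_force: 0.0
t: 1.6
tcp_pos: [0.4408, 0.0846, 0.2185]
orientation: [-0.055, 0.998, 0.0, -0.0]
force: [-0.4, 0.2, 0.3]
grip_width: 0.0934
grasp_force: 0.0
[0.44074133 0.08540282 0.21850176] [-5.61792042e-02  9.98420604e-01  3.68449607e-04 -2.40344724e-04] [[-0.11, 0.951, 0.289, 0.36], [0.994, 0.105, 0.032, 0.075], [-0.0, 0.291, -0.957, 0.385], [0.0, 0.0, 0.0, 1.0]] (np.float64(305.86298425916584), np.float64(179.58276880850138)) (np.float64(203.5753540985239), np.float64(359.8421591317275))
```

View pics/w1.png

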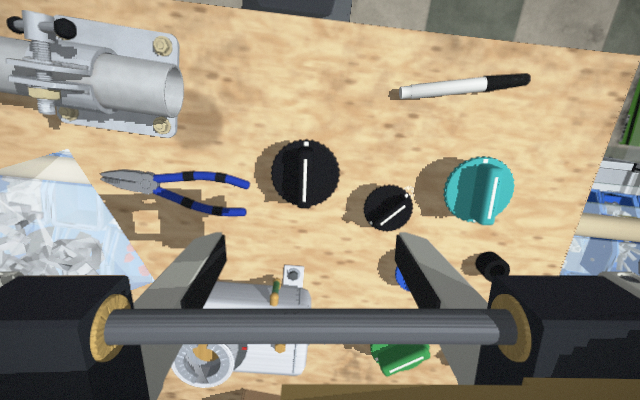

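The wrist view shows the cap's white line at about (305,174), the pips at (306,144) and (305,205), and the neck at (205,352) partly hidden. I'll measure the cap here, and refine the neck from the top view.

Run:
```python
from h import *
import json
a=cv2.imread("pics/w1.png");c=json.load(open("w1.json"))
R=a.min(2); n,l,s,ce=cv2.connectedComponentsWithStats((R>140).astype('uint8'))
for i in range(1,n):
    if 270<ce[i][0]<342 and 138<ce[i][1]<212 and s[i,4]<900:
        ys,xs=np.where(l==i);z=.061 if s[i,4]>60 else .035
        P=np.array([onz(c,x,y,z)[:2] for x,y in zip(xs,ys)]);w,v=np.linalg.eigh(np.cov(P.T)) if len(P)>2 else (0,np.eye(2))
        print(s[i],ce[i],P.mean(0),np.degrees(np.arctan2(v[1,1],v[0,1])))
D=cv2.morphologyEx((a.max(2)<55).astype('uint8'),cv2.MORPH_CLOSE,np.ones((7,7)));n,l,s,ce=cv2.connectedComponentsWithStats(D)
i=l[175,320];print(s[i],ce[i],onz(c,*ce[i],.035))
# neck in top
t=cv2.imread("pics/top.png");c=robot.calibration("top")
h=cv2.cvtColor(t,cv2.COLOR_BGR2HSV)
for nm,lo,hi in(("yel",(15,130,90),(35,255,255)),("red",(170,110,60),(180,255,255)),("red0",(0,110,60),(8,255,255))):
    n,l,s,ce=cv2.connectedComponentsWithStats(cv2.inRange(h,lo,hi)[130:185,345:415])
    for i in range(1,n): print(nm,s[i,4],ce[i]+[345,130],onz(c,*(ce[i]+[345,130]),.067))
for p in((333,140),(477,132),(409,207),(356,187)): print(onz(c,285+p[0]/4-.4,125+p[1]/4-.4,.067))
g=cv2.resize(t[135:180,365:410],None,fx=8,fy=8,interpolation=cv2.INTER_CUBIC)
cs=cv2.HoughCircles(cv2.GaussianBlur(cv2.cvtColor(g,cv2.COLOR_BGR2GRAY),(9,9),0),cv2.HOUGH_GRADIENT,1,30,param1=80,param2=20,minRadius=60,maxRadius=150)
for x,y,r in cs[0][:5]: print(x,y,r,onz(c,365+x/8-.44,135+y/8-.44,.092))
cv2.imwrite("pics/neck.png",g)
```

```text
[323 139   1   1   1] [323. 139.] [0.40508076 0.09359725] 90.0
[304 142   5   4  20] [306.  143.5] [0.41171851 0.07637609] 96.66338345784992
[303 159   4  43 140] [304.43571429 179.76428571] [0.44448067 0.07860156] -175.77204523933463
[ 271  140   68   68 3493] [304.5576868  172.93157744] [0.44348404 0.07818709 0.035     ]
yel 109 [386.49541284 157.55963303] [ 0.65241236 -0.01190592  0.067     ]
yel 9 [350.11111111 162.33333333] [0.64395158 0.07221368 0.067     ]
yel 1 [374. 171.] [0.6217192  0.01839501 0.067     ]
yel 3 [356. 184.] [0.59279041 0.06084214 0.067     ]
red0 2 [368.  159.5] [0.64924776 0.03083044 0.067     ]
[0.6490229  0.03118628 0.067     ]
[ 0.65100014 -0.05180136  0.067     ]
[ 0.60824824 -0.01030026  0.067     ]
[0.6209301  0.01935003 0.067     ]Traceback (most recent call last):
  File "<stdin>", line 21, in <module>
TypeError: 'NoneType' object is not subscriptable
```

```bash
python3 -m jog '[[0,[0.08,-0.17,-0.8],[0,0,-0.5]],[0,[0,0,-0.9],[0,0,0]],[0,[0,0,-0.9],[0,0,0]],[0,[0,0,-0.6],[0,0,0]],[0,[0,0,-0.4],[0,0,0]]]' 30
python3 -m jog '[[0,[0,0,-0.4],[0,0,0]],[0,[0,0,-0.2],[0,0,0]],[0,[0,0,0],[0,0,0]],[0,[0,0,0],[0,0,0]],[0,[0,0,0],[0,0,0]]]'
```

```text
t: 2.07
tcp_pos: [0.4426, 0.0792, 0.0722]
orientation: [-0.04, 0.999, 0.0, -0.002]
force: [-0.6, -0.1, 0.1]
grip_width: 0.0645
grasp_force: 0.0
t: 2.48
tcp_pos: [0.4449, 0.078, 0.0514]
orientation: [-0.038, 0.999, 0.0, 0.001]
force: [0.2, 0.8, -0.2]
grip_width: 0.0463
grasp_force: 0.0
```

```bash
python3 -m jog '[[0,[-0.02,0.01,-0.25],[0,0,0]],[0,[0,0,-0.09],[0,0,0]],[0,[0,0,0],[0,0,0]]]' 45
python3 -m jog '[[-1,[0,0,0],[0,0,0]],[-1,[0,0,0],[0,0,0]],[-1,[0,0,0],[0,0,0]],[-1,[0,0,0],[0,0,0]],[-1,[0,0,0],[0,0,0]]]'
```

```text
t: 2.73
tcp_pos: [0.4435, 0.0778, 0.0373]
orientation: [-0.038, 0.999, 0.0, 0.0]
force: [0.4, 1.1, 0.4]
grip_width: 0.0466
grasp_force: 0.0
t: 3.15
tcp_pos: [0.4436, 0.0777, 0.0373]
orientation: [-0.038, 0.999, 0.0, 0.0]
force: [-0.4, 0.7, 0.4]
grip_width: 0.0174
grasp_force: 0.1
```

```bash
python3 -m jog '[[-1,[0,0,0],[0,0,0]],[-1,[0,0,0],[0,0,0]],[-1,[0,0,0],[0,0,0]],[-1,[0,0,0.2],[0,0,0]],[-1,[0,0,0.4],[0,0,0]]]'
python3 -m jog '[[-1,[0,0,0.6],[0,0,0]],[-1,[0,0,0.8],[0,0,0]],[-1,[0,0,0.8],[0,0,0]],[-1,[0,0,0.8],[0,0,0]],[-1,[0.2,0,0.6],[0,0,0]]]'
python3 -m jog '[[-1,[0.6,-0.22,0],[0,0,0]],[-1,[0.8,-0.3,0],[0,0,0]],[-1,[0.8,-0.3,0],[0,0,0]],[-1,[0.8,-0.3,0],[0,0,0]],[-1,[0.8,-0.3,0],[0,0,0]]]'
python3 -m jog '[[-1,[0.8,-0.3,0],[0,0,0]],[-1,[0.8,-0.3,0],[0,0,0]],[-1,[0.6,-0.2,0],[0,0,0]],[-1,[0.2,0,0],[0,0,0]],[-1,[0,0,0],[0,0,0]]]'
python3 -m jog '[[-1,[0,0,0],[0,0,0]],[-1,[0,0,0],[0,0,0]]]'
python3 - <<'E'
from h import *
a,c=snap("wrist","pics/w2.png");o=robot.observe();print(o["tcp_pos"],o["orientation"],o["force"],o["grasp_force"],proj(c,[.6495,-.010,.092]))
import json;json.dump({k:np.array(v).tolist() for k,v in c.items()},open("w2.json","w"))
E
```

```text
t: 3.57
tcp_pos: [0.4419, 0.0774, 0.0602]
orientation: [-0.038, 0.999, -0.0, -0.002]
force: [0.1, 0.7, -2.8]
grip_width: 0.0158
grasp_force: 45.0
t: 3.98
tcp_pos: [0.45, 0.0776, 0.2076]
orientation: [-0.038, 0.999, 0.0, -0.0]
force: [0.7, -0.3, -1.5]
grip_width: 0.0157
grasp_force: 45.0
t: 4.4
tcp_pos: [0.604, 0.0202, 0.2052]
orientation: [-0.038, 0.999, -0.0, -0.001]
force: [0.7, -0.2, -1.1]
grip_width: 0.0154
grasp_force: 45.0
t: 4.82
tcp_pos: [0.7003, -0.0122, 0.2035]
orientation: [-0.037, 0.999, -0.0, -0.001]
force: [-0.5, 0.3, -1.5]
grip_width: 0.0156
grasp_force: 45.0
t: 4.98
tcp_pos: [0.6982, -0.0104, 0.2049]
orientation: [-0.038, 0.999, 0.0, -0.001]
force: [0.0, -0.2, -1.3]
grip_width: 0.0158
grasp_force: 45.0
[ 0.69824808 -0.01033977  0.20523611] [-3.83176051e-02  9.99265355e-01  2.35552907e-04 -6.75871904e-04] [ 0.00513693  1.28600292 -1.80752607] 44.99754309654236 (np.float64(315.6651039725908), np.float64(133.617445282394))
```

View pics/w2.png

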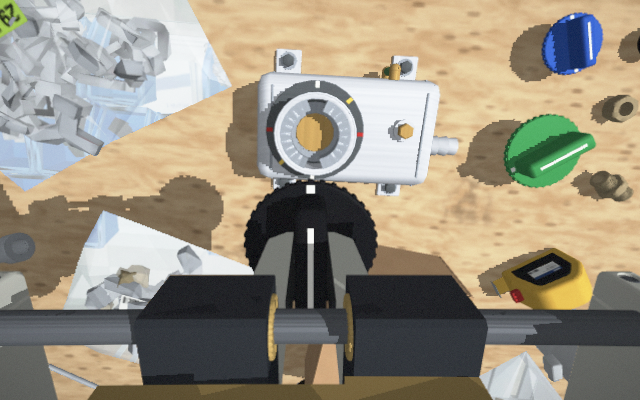

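The held cap is level, with its near pip at (311,189). The neck is fully visible at about (315,131), with a white mark at (318,84), red at (270,131) and (361,134), and yellow at (350,100) and (283,162).

Run:
```python
from h import *
import json
a=cv2.imread("pics/w2.png");c=json.load(open("w2.json"));h=cv2.cvtColor(a,cv2.COLOR_BGR2HSV)
def comps(m,box,nm,z,mx=200):
    x0,x1,y0,y1=box;n,l,s,ce=cv2.connectedComponentsWithStats(m[y0:y1,x0:x1])
    for i in range(1,n):
        if 3<=s[i,4]<mx: print(nm,s[i,4],ce[i]+[x0,y0],onz(c,*(ce[i]+[x0,y0]),z))
B=(255,375,75,185)
comps(cv2.inRange(h,(18,130,130),(35,255,255)),B,"yel",.067)
comps(cv2.inRange(h,(0,120,100),(8,255,255))|cv2.inRange(h,(170,120,100),(180,255,255)),B,"red",.067)
comps((a.min(2)>210).astype('uint8')*255,(310,326,76,94),"whi",.067)
comps((a.min(2)>200).astype('uint8')*255,(300,322,180,196),"pip",.205,)
# rim outer: bright inside dark collar
g=cv2.cvtColor(a,cv2.COLOR_BGR2GRAY)
pts=[]
from math import *
for k in range(0,360,6):
    t=radians(k);r=np.arange(24,46,.5);x=315+r*np.cos(t);y=130+r*np.sin(t)
    v=cv2.remap(g,x.astype('f4')[None],y.astype('f4')[None],1)[0].astype(float);d=np.diff(v);i=d.argmin()
    if d[i]<-12: pts.append(onz(c,x[i]+.25*cos(t),y[i]+.25*sin(t),.092)[:2])
P=np.array(pts)
for _ in range(4):
    A=np.c_[2*P,np.ones(len(P))];s=np.linalg.lstsq(A,(P**2).sum(1),rcond=None)[0];R=sqrt(s[2]+s[0]**2+s[1]**2)
    e=abs(np.hypot(*(P-s[:2]).T)-R);P=P[e<max(2*np.median(e),.0008)]
print("rim",s[:2],R,len(P))
o=robot.observe();print(o["tcp_pos"])
```

```text
yel 20 [349.15 100.  ] [0.62090752 0.01767689 0.067     ]
yel 3 [301.66666667 120.33333333] [ 0.64153788 -0.02285831  0.067     ]
yel 11 [280.81818182 161.54545455] [ 0.68043493 -0.03964252  0.067     ]
red 15 [269. 129.] [ 0.65143395 -0.05177541  0.067     ]
red 23 [359.52173913 133.91304348] [0.64960411 0.03032895 0.067     ]
whi 42 [317.          78.21428571] [ 0.60501256 -0.01205566  0.067     ]
whi 26 [317.42307692  83.76923077] [ 0.60951529 -0.01131655  0.067     ]
whi 25 [316.52  92.64] [ 0.6169018  -0.01150026  0.067     ]
pip 63 [310.44444444 188.55555556] [ 0.66513428 -0.01321414  0.205     ]
rim [ 0.65040925 -0.01055287] 0.03434196281025488 59
[ 0.69824808 -0.01033977  0.20523611]
```

```bash
python3 -m jog '[[-1,[-0.5,0,-0.2],[0,0,-0.5]],[-1,[-0.5,0,-0.4],[0,0,-0.32]],[-1,[-0.18,0,-0.5],[0,0,0]],[-1,[0,0,-0.4],[0,0,0]],[-1,[0,0,-0.25],[0,0,0]]]'
python3 -m jog '[[-1,[0,0,0],[0,0,0]],[-1,[0,0,0],[0,0,0]],[-1,[0,0,0],[0,0,0]]]'
python3 -c "
from h import *
o=robot.observe();print(o['tcp_pos'],o['orientation'],o['force'],o['wrist_torque'])"
```

```text
t: 5.45
tcp_pos: [0.6501, -0.0105, 0.1342]
orientation: [-0.01, 1.0, 0.0, -0.001]
force: [0.3, 0.7, -0.7]
grip_width: 0.0155
grasp_force: 45.0
t: 5.7
tcp_pos: [0.6532, -0.011, 0.1363]
orientation: [-0.009, 1.0, -0.0, 0.001]
force: [-0.1, -0.9, -0.7]
grip_width: 0.0158
grasp_force: 45.0
[ 0.65323226 -0.01096939  0.13629159] [-9.29943020e-03  9.99956048e-01 -4.87323427e-06  1.19253760e-03] [-0.07076117 -0.8770545  -0.70125286] [ 0.03239905 -0.05415945  0.00258242]
```

```bash
python3 -m jog '[[-1,[-0.05,0,0],[0,0,0]],[-1,[0,0,0],[0,0,0]],[-1,[0,0,0],[0,0,0]],[-1,[0,0,0],[0,0,0]]]'
python3 -m jog '[[-1,[0,0,-0.1],[0,0,0]],[-1,[0,0,-0.1],[0,0,0]],[-1,[0,0,-0.1],[0,0,0]],[-1,[0,0,0],[0,0,0]]]'
python3 -c "
from h import *
o=robot.observe();print(o['tcp_pos'],o['orientation'],o['force'],o['wrist_torque'])"
```

```text
t: 6.03
tcp_pos: [0.6505, -0.0111, 0.1355]
orientation: [-0.009, 1.0, -0.0, 0.0]
force: [-0.9, 0.3, -1.2]
grip_width: 0.0155
grasp_force: 45.0
t: 6.37
tcp_pos: [0.6493, -0.0111, 0.1216]
orientation: [-0.009, 1.0, -0.0, -0.001]
force: [0.3, -0.1, -1.5]
grip_width: 0.0157
grasp_force: 45.0
[ 0.64933532 -0.01110916  0.12155465] [-9.21948918e-03  9.99956551e-01 -2.02208088e-05 -1.37710339e-03] [ 0.30915511 -0.07493953 -1.48534132] [ 0.02133996  0.01087483 -0.04211046]
```

```bash
python3 -m jog '[[-1,[0.025,0,-0.08],[0,0,0]],[-1,[0,0,-0.1],[0,0,0]],[-1,[0,0,-0.05],[0,0,0]],[-1,[0,0,0],[0,0,0]],[-1,[0,0,0],[0,0,0]]]'
python3 -c "
from h import *
o=robot.observe();print(o['tcp_pos'],o['orientation'],o['force'],o['wrist_torque'])"
```

```text
t: 6.78
tcp_pos: [0.6512, -0.0111, 0.1136]
orientation: [-0.009, 1.0, 0.0, -0.0]
force: [-1.4, 0.6, -1.3]
grip_width: 0.0156
grasp_force: 45.0
[ 0.65116223 -0.01109828  0.11362614] [-9.19536762e-03  9.99957692e-01  2.28522511e-06 -2.42241201e-04] [-1.36118214  0.61705733 -1.34701718] [ 0.05921513  0.1049501  -0.01601448]
```

```bash
python3 -m jog '[[-1,[0,0,-0.08],[0,0,0]],[-1,[0,0,-0.08],[0,0,0]],[-1,[0,0,-0.05],[0,0,0]],[-1,[0,0,-0.04],[0,0,0]],[-1,[0,0,0],[0,0,0]]]' 60
python3 -m jog '[[-1,[0,0,0],[0,0,0]],[-1,[0,0,0],[0,0,0]]]'
python3 -c "
from h import *
o=robot.observe();print(o['tcp_pos'],o['orientation'],o['force'],o['wrist_torque'])"
```

```text
t: 7.2
tcp_pos: [0.6513, -0.0109, 0.1051]
orientation: [-0.009, 1.0, 0.0, 0.0]
force: [-3.6, 1.0, 7.8]
grip_width: 0.0149
grasp_force: 60.0
t: 7.37
tcp_pos: [0.6513, -0.0109, 0.1054]
orientation: [-0.009, 1.0, 0.0, 0.0]
force: [-3.8, 0.1, 7.3]
grip_width: 0.0154
grasp_force: 60.0
[ 0.65133683 -0.01089097  0.10541832] [-9.23707764e-03  9.99957285e-01  1.36426087e-04  2.93641286e-04] [-3.75057299  0.06675213  7.28875294] [0.20331858 0.85238603 0.0412392 ]
```

```bash
python3 -m jog '[[-1,[-0.015,0,-0.05],[0,0,0]],[-1,[0,0,-0.05],[0,0,0]],[-1,[0,0,-0.03],[0,0,0]],[-1,[0,0,0],[0,0,0]],[-1,[0,0,0],[0,0,0]]]' 60
python3 -c "
from h import *
o=robot.observe();print(o['tcp_pos'],o['orientation'],o['force'],o['wrist_torque'])"
```

```text
t: 7.78
tcp_pos: [0.6515, -0.0109, 0.1039]
orientation: [-0.009, 1.0, 0.0, 0.002]
force: [-6.6, 0.8, 21.6]
grip_width: 0.0159
grasp_force: 60.0
[ 0.65145904 -0.01087869  0.10390118] [-9.18457795e-03  9.99956575e-01  1.69078993e-04  1.56961780e-03] [-6.64537894  0.80806936 21.62587078] [0.17912843 1.81144161 0.0296723 ]
```

```bash
python3 -m jog '[[-1,[-0.03,0,0],[0,0,0]],[-1,[0,0,0],[0,0,-0.5]],[-1,[0,0,0],[0,0,-0.7]],[-1,[0,0,0],[0,0,-0.7]],[-1,[0,0,0],[0,0,-0.6]]]' 60
python3 -m jog '[[-1,[0,0,0],[0,0,0]],[-1,[0,0,0],[0,0,0]]]'
python3 -c "
from h import *
o=robot.observe();print(o['tcp_pos'],o['orientation'],o['force'],o['wrist_torque']);from scipy.spatial.transform import Rotation as R
y=R.from_quat(o['orientation']).as_matrix()[:,1];print(np.degrees(np.arctan2(y[1],y[0]))-90)"
```

```text
t: 8.2
tcp_pos: [0.6518, -0.0101, 0.104]
orientation: [0.079, 0.997, 0.001, 0.003]
force: [-5.4, 0.5, 18.3]
grip_width: 0.0155
grasp_force: 60.0
t: 8.37
tcp_pos: [0.6518, -0.0101, 0.104]
orientation: [0.078, 0.997, 0.001, 0.003]
force: [-4.6, 1.8, 19.3]
grip_width: 0.0156
grasp_force: 60.0
[ 0.65179798 -0.01012317  0.10396741] [7.79650518e-02 9.96950318e-01 9.53809097e-04 3.25658763e-03] [-4.61527248  1.7860181  19.27510844] [ 0.39824475  1.3138321  -0.0824695 ]
-8.94282641031944
```

```bash
python3 -m jog '[[-1,[0,0,0],[0,0,-0.7]],[-1,[0,0,0],[0,0,-0.7]],[-1,[0,0,0],[0,0,-0.7]],[-1,[0,0,0],[0,0,-0.7]],[-1,[0,0,0],[0,0,-0.7]]]'
python3 -m jog '[[-1,[0,0,0],[0,0,-0.7]],[-1,[0,0,0],[0,0,-0.7]],[-1,[0,0,0],[0,0,-0.7]],[-1,[0,0,0],[0,0,-0.7]],[-1,[0,0,0],[0,0,-0.7]]]'
python3 -m jog '[[-1,[0,0,0],[0,0,-0.7]],[-1,[0,0,0],[0,0,-0.6]],[-1,[0,0,0],[0,0,0]],[-1,[0,0,0],[0,0,0]]]'
python3 - <<'E'
from h import *
from scipy.spatial.transform import Rotation as R
a,c=snap("wrist","pics/w3.png");t,k=snap("top","pics/t3.png");s,_=snap("scene","pics/s3.png")
o=robot.observe();print(o['tcp_pos'],o['orientation'],o['force'],o['wrist_torque'])
M=R.from_quat(o['orientation']).as_matrix();y=M[:,1];print(np.degrees(np.arctan2(y[1],y[0]))-90,M[:,2])
cv2.imwrite("pics/all3.png",np.hstack([cv2.resize(a,None,fx=.625,fy=.625),]+[cv2.resize(s[130:280,240:480],(400,250))]))
E
```

```text
t: 8.78
tcp_pos: [0.6517, -0.0102, 0.104]
orientation: [0.2, 0.98, 0.001, 0.003]
force: [-5.1, 1.1, 19.8]
grip_width: 0.0155
grasp_force: 60.0
t: 9.2
tcp_pos: [0.6518, -0.0101, 0.1039]
orientation: [0.317, 0.948, 0.002, 0.003]
force: [-5.2, 2.7, 19.4]
grip_width: 0.0151
grasp_force: 60.0
t: 9.53
tcp_pos: [0.6518, -0.0101, 0.104]
orientation: [0.359, 0.933, 0.002, 0.003]
force: [-5.0, 2.6, 19.6]
grip_width: 0.0152
grasp_force: 60.0
[ 0.65176548 -0.01011491  0.10394938] [0.35937521 0.93318703 0.00208831 0.00265728] [-5.07465408  1.96159633 19.04432305] [ 0.53086591  1.35881987 -0.06258194]
-42.123337474816154 [ 0.00646045  0.00198764 -0.99997716]
```

View pics/all3.png

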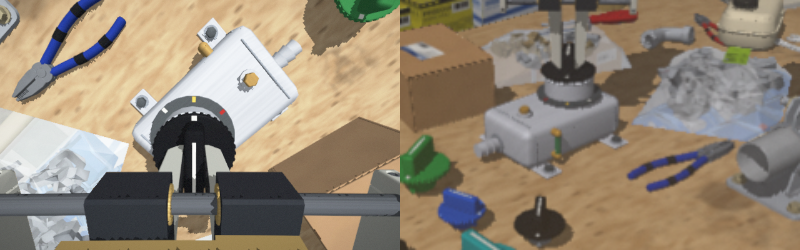

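The cap is seated, and its near pip (194,118 in the left panel) points almost at the yellow mark (193,100). I'll add the last 1.8° and check the angle.

```bash
python3 -m jog '[[-1,[0,0,0],[0,0,-0.45]],[-1,[0,0,0],[0,0,0]],[-1,[0,0,0],[0,0,0]],[-1,[0,0,0],[0,0,0]]]'
python3 - <<'E'
from h import *
from scipy.spatial.transform import Rotation as R
a,c=snap("wrist","pics/w4.png");h=cv2.cvtColor(a,cv2.COLOR_BGR2HSV)
o=robot.observe();print(o['tcp_pos'],o['force'],o['grasp_force'])
y=R.from_quat(o['orientation']).as_matrix()[:,1];print(np.degrees(np.arctan2(y[1],y[0]))-90)
C=np.array([.6505,-.0108])
for nm,m,z in(("yel",cv2.inRange(h,(18,120,130),(35,255,255)),.067),("whi",(a.min(2)>185).astype('uint8'),.101)):
    n,l,s,ce=cv2.connectedComponentsWithStats(m[150:260,270:350])
    for i in range(1,n):
        if 5<s[i,4]<400: p=ce[i]+[270,150];q=onz(c,*p,z)[:2]-C;print(nm,s[i,4],p,np.hypot(*q),np.degrees(np.arctan2(q[1],q[0]))-180)
cv2.imwrite("pics/w4c.png",cv2.resize(a[130:280,230:430],None,fx=3,fy=3))
E
```

```text
t: 10.02
tcp_pos: [0.6518, -0.0101, 0.1039]
orientation: [0.374, 0.927, 0.002, 0.003]
force: [-4.4, 2.5, 20.0]
grip_width: 0.0158
grasp_force: 60.0
[ 0.65174784 -0.01010085  0.10393472] [-3.84746637  1.5384023  19.2635293 ] 60.010347962379456
-43.913921963766626
yel 56 [307.5 158.5] 0.04115454238925769 -43.70413023314177
whi 200 [322.68  177.935] 0.03826261021116812 -55.75787843486414
whi 12 [292.         180.83333333] 0.03685657171904673 -30.925220908490843
whi 9 [281.22222222 185.11111111] 0.03639681573295646 -21.267364426803937
whi 64 [310.5 188.5] 0.03171902435088632 -46.537956855307925
whi 186 [310.5 244. ] 0.0015614363309120558 -156.96086036906303
```

View pics/w4c.png

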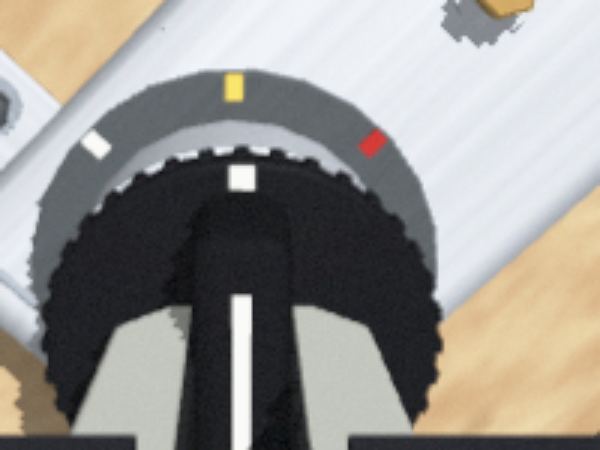

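The pip at (242,178) lines up with the yellow mark at (234,87) to within about a degree. The tool is at -43.9°, which is the target, with 20 N down and a 60 N grip.

```bash
python3 -c "
from rig import robot
print(robot.sign_off())"
```

```text
the job is handed in; nothing more can be done
None
```

The cap is on the neck, turned 45° clockwise to the yellow vent marks without reaching the click, and handed in while held level there at about 20 N down and 60 N grip; the verdict was not shown.

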